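Set a mended bone on the measuring board

ROBOT

A 7-joint arm with a two-finger parallel gripper is mounted at the origin on the work surface. World frame = base frame: x ahead of the robot, y to its left, z up, the work surface at z = 0. Lengths are in m, angles in rad, forces in N, time in s.
With the tool pointing down it reaches from about 0.425 to 0.925 m from the base axis. Payload 6.8 kg.
Tool frame: the origin (TCP) lies on the front face of the gripper's body, between the roots of the fingers; the fingertips stand 73 mm ahead of it and the grasp point (between the pads) lies 54 mm ahead of it (env.nose_length is the distance from the TCP to the fingertips, in m); z points along the fingers, y is the line along which they close (so a half turn about z gives the same grasp; the last joint's range is limited). The gripper opens to 85 mm and grips with 20 to 120 N. Pads are 22 mm wide; open, the fingers measure 114 mm over their backs; the gripper's body (76 mm by 85 mm) begins 54 mm behind the grasp point. The pads swing forward as they close: fully open they stand 13 mm farther back than shut.
Start: joints at [1.076, 0.477, 0.022, 1.555, -0.011, 1.109, -0.083], TCP at [0.255, -0.625, 0.304] pointing down, gripper open.
Joint ranges: [-2.96, 2.96], [-0.34, 2.1], [-1.41, 1.46], [0.24, 2.44], [-1.37, 4.51], [0.17, 1.92], [-2.96, 2.96]. Speed limits (rad/s): [2.39, 2.39, 3.14, 3.14, 3.14, 3.14, 3.14].

INTERFACE

Orientations are given as a unit quaternion [w, x, y, z].
In Python, from cell import env, kin, camera, calibration, job gives the robot as it stands. The module is installed in compiled form; this text tells all that it offers. Calls block until the motion is done:
- env.reach(position, orientation): joint-space move of the TCP to a pose.
- env.movel(position, velocity=0.15, rot=None, stop_force=None): straight line of the TCP; rot=None keeps the orientation; velocity is the mean speed in m/s. With stop_force (N) it stops when the force on the tool has changed by that much, and returns True; else False.
- env.goto_joints(angles): joint-space move.
- env.grip(opening, f_grip=None): finger opening in m; f_grip is the grip in N (None keeps the last); returns when the fingers have stopped.
- env.dwell(seconds).
- kin.inverse_kinematics(position, orientation): joint angles nearest the present ones, or None.
- env.get_state(): the state.
- camera(name): name is "side" or "top" or "wrist"; returns (picture, depth): 384x512x3 uint8, blue, green, red; 384x512 float32, m along the optical axis (not along the pixel's ray), 0 where there is no reading.
- calibration(name): a dict with "fx", "fy", "cx", "cy" (pixels), "k1" (the pictures are not rectified: a ray, as slopes to the right and down, at radius r is drawn at 1 + k1 r^2 times it, then the intrinsics apply), "rvec" (rotation vector, rad) and "tvec" (3), from world to camera coordinates, as OpenCV has them. Camera axes: x right, y down, z forward; pixel columns grow to the right and rows downward; lengths in m; the calibration is good to about 2 mm. A picture is of the moment at which its call begins: read the wrist's pose just before it. calibration takes no time and is no camera call; for the wrist camera it gives the pose at the moment of the call.
A pose or a line that the arm cannot do raises env.PlanningError and nothing moves.
- job.job_done(): hands the job in; it is judged then, once.
The state is a dict: "time": time; "qpos": joint angles; "joint_velocities": joint speeds; "joint_torque": joint torques, N m; "tcp_pos": TCP position; "orientation": TCP orientation; "force": force on the tool from outside, world axes, zero at the start; "torque": the same for the moment, N m; "opening": finger opening in m; "gripper_force": force on a finger pad.
Only numpy, scipy, OpenCV 4.12 (cv2) and the standard library are available. Lean on these libraries where they do the work, as an engineer would, in place of code of your own. Each camera call takes 0.05 s, during which the arm holds its last target. There are 200 camera calls.

TASK

Square the long bone up on the measuring board so that its length can be read: push it by its two thick ends until it lies along the side rail with both ends touching, then close the sliding upright so that the bone is caught between the head stop and the slide, touching both, and let go. The bone is old and its shaft has been mended, so keep off the shaft and push gently all the way; leave the other things on the table where they are.

Things in the scene. Friction and masses are not known exactly. Their poses are not given: they have to be found in the camera images.
- board: The measuring (osteometric) board: a white slab 210 x 460 x 18 mm fixed flat on the table, placed and turned anew each time; origin at the middle of its underside. Axes, the same for every part of the board: +x across the board into the side rail, +y along the rail towards the head stop, +z up. A graduated steel strip lies along its near edge.
- rail_face (a point): Middle of the side rail's inner face, 16 mm above the board's top, 93 mm in +x from the board's middle. The rail is a straight aluminium bar 12 mm thick and 32 mm high, fixed along the whole long edge away from the robot. The free board top reaches 198 mm from the rail face towards -x.
- head_face (a point): Point on the inner face of the head stop, 16 mm above the board's top: a fixed aluminium plate across the board's +y end, square to the rail, 12 mm thick and 50 mm high. The face lies 218 mm in +y from the middle of the rail; the point lies 73 mm in -x from the rail face.
- slide_face (a point): Point on the front (+y) face of the slide, 16 mm above the board's top, 83 mm in -x from the rail face. The slide is an upright aluminium plate 12 mm thick, reaching from 4 to 169 mm off the rail and 50 mm above the board, with two small gusset feet behind it and a black shoe on the board's near edge.
- slide_back (a point): Point in the middle of the slide's back (-y) face, 30 mm above the board's top, 12 mm behind slide_face: a flat clear field 130 mm wide between the gusset feet, good for pushing the slide in +y. There is at least 30 mm clear depth behind it, and nothing above it.
- slide (a joint): Travel of the slide towards the head stop, in metres (0 to 0.22; grows in +y along the rail). It runs straight, drags with about 1.5 N and stays where it is left.
- bone_mid (a point): Middle of the long bone, 15 mm above its underside: a brown deer cannon bone of 0.24 kg (mass varies), 260 to 276 mm long (the length is what is to be measured), lying flat on the board, askew and clear of the rail. Its +y runs along it from the knuckle end to the flat end and points roughly at the head stop; +x is the side to go against the rail, +z up.
- bone_flat_end (a point): Roughly the middle of the bone's broad flat-ended block, about 38 mm long and 30 mm high, 116 mm in +y from bone_mid. A natural thing, it is uneven: each of its sides lies 16 to 25 mm from this point across the bone, and the bone's +y tip 15 to 21 mm beyond it; find the true surfaces by feel.
- bone_knuckle_end (a point): Roughly the middle of the bone's other end, two round knuckles side by side, about 38 mm long and 30 mm high, 117 mm in -y from bone_mid. Uneven like the other end: each of its sides lies 16 to 25 mm from this point across the bone, and the bone's -y tip 15 to 21 mm beyond it.
- bone_shaft: The thinner round shaft between the two ends, 22 mm thick and 194 mm long, with pale plaster-filled breaks: mended, not to be pushed, gripped or pressed. Its origin and axes lie at the bone's centre, on its underside.
- bone: The whole bone; origin at its centre, on its underside. It slides on the board under a push of about 1 to 3 N.
- callipers: Digital sliding callipers, 225 mm long and 13 mm high, lying on the table beside the board's near edge. Leave.
- glue: White glue bottle with a red cap, 38 mm across and 115 mm high, standing beyond the rail. Leave.
- tape: Roll of masking tape, 88 mm across and 22 mm high, lying beyond the rail. Leave.
- toe_a: Small toe bone, 50 mm long and 18 mm high, lying beyond the head stop. Leave.
- toe_b: Smaller toe bone, 42 mm long and 15 mm high, lying beyond the head stop. Leave.
- brush: Small cleaning brush, 170 mm long, lying beyond the slide's end of the board. Leave.

How it is judged:
By the outcome, as a careful person would: the job done as asked, in the order asked, and still so for the second after the job is handed in, with the robot touching nothing.
It also fails if it takes over 72 s, if anything falls off the work surface, if the arm or the gripper's body presses on something with over 40 N, if the wrist force passes 120 N, or if a joint passes its speed limit or range.

## Working session

There is one attempt and no reset: what is moved stays moved. The work goes in short steps, each a Python script; the robot and the scene stay as the last script left them, time stands still between calls to the robot, and variables do not carry over. Pictures are saved under pics/ and viewed, at most 10 in all, crops included, and the job is handed in when it is done.

```bash
mkdir -p pics; ls
cat > h.py <<'E'
import numpy as np, cv2
from cell import env, kin, camera, calibration, job
def ray(c,uv):
    uv=np.atleast_2d(np.float64(uv)); d=np.c_[(uv[:,0]-c['cx'])/c['fx'],(uv[:,1]-c['cy'])/c['fy']]
    s=d.copy()
    for _ in range(20): s=d/(1+c['k1']*(s**2).sum(1,keepdims=True))
    R=cv2.Rodrigues(np.float64(c['rvec']))[0]; t=np.float64(c['tvec']).ravel()
    return -R.T@t, np.c_[s,np.ones(len(s))]@R
def onplane(c,uv,z):
    o,d=ray(c,uv); return o+d*((z-o[2])/d[:,2])[:,None]
def cloud(c,dep):
    v,u=np.mgrid[:384,:512]; o,d=ray(c,np.c_[u.ravel(),v.ravel()])
    return (o+d*dep.ravel()[:,None]).reshape(384,512,3)
E
python3 - <<'E'
from h import *
s=env.get_state(); print(s['time'],s['tcp_pos'],s['orientation'],s['force'],env.nose_length)
for n in('top','side'):
    p,d=camera(n); cv2.imwrite(f'pics/{n}0.png',p); np.savez(f'{n}0.npz',p=p,d=d); c=calibration(n); print(n,c, (d>0).mean());
E
```

```text
pics
0.0 [ 0.25441009 -0.6247033   0.30289247] [-9.23648125e-04  9.81359685e-01  1.92177660e-01 -2.49334689e-04] [ 0.13365749 -0.27291148  1.12726963] 0.0726
top {'fx': 390.7660612501288, 'fy': 390.7660612501288, 'cx': 258.0611203892444, 'cy': 194.54428107873065, 'k1': -0.13141547717383567, 'rvec': array([ 2.11905455, -2.15908408,  0.14635857]), 'tvec': array([0.0432661 , 0.56189165, 1.03021576])} 0.9962259928385416
side {'fx': 466.34891256395883, 'fy': 466.34891256395883, 'cx': 253.66245445431696, 'cy': 191.45453114235553, 'k1': 0.0415778254294255, 'rvec': array([ 0.41512546, -2.68164432,  1.28552635]), 'tvec': array([0.54523357, 0.13957935, 1.04926948])} 0.9961598714192709
```

View pics/top0.png

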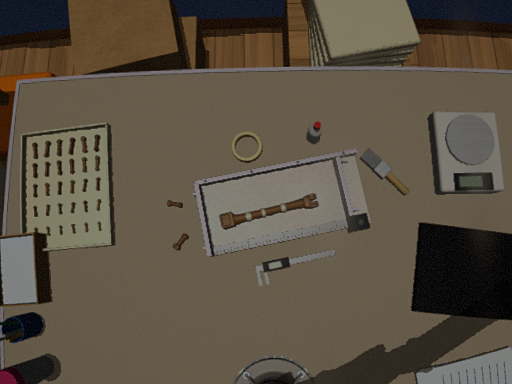

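View pics/side0.png

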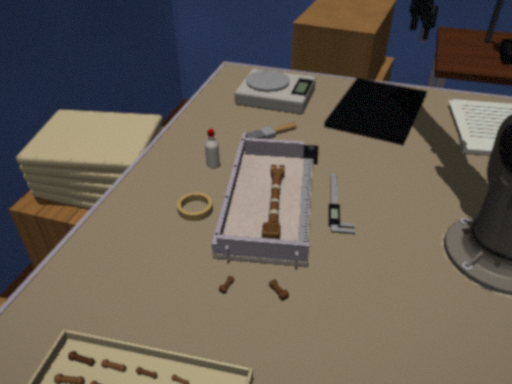

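The top view shows the board with the head stop at left (~205,215), slide at right (~350,195), the rail along the upper edge, and the bone from the flat end (228,220) to the knuckle end (310,202). The callipers lie at (290,262). The side view agrees. Next I'll measure from the depth cloud.

```bash
cat > meas.py <<'E'
from h import *
def bonepts(p,P):
    hsv=cv2.cvtColor(p,cv2.COLOR_BGR2HSV); return hsv
if __name__=='__main__':
    f=np.load('top0.npz'); p,d=f['p'],f['d']; c=calibration('top'); P=cloud(c,d)
    roi=np.zeros((384,512),bool); roi[145:258,190:375]=1
    z=P[...,2]
    print('table z',np.median(z[270:330,100:180]))
    print(np.histogram(z[roi],bins=np.arange(-.01,.1,.006)))
    hsv=cv2.cvtColor(p,cv2.COLOR_BGR2HSV)
    m=roi&(hsv[...,1]>110)&(hsv[...,2]<170)&(hsv[...,0]<25); 
    big=cv2.resize(p[140:260,185:380],None,fx=4,fy=4,interpolation=cv2.INTER_CUBIC); 
    big[cv2.resize((m[140:260,185:380]*255).astype('u1'),None,fx=4,fy=4)>127]//=2
    cv2.imwrite('pics/crop0.png',big)
    for nm,(lo,hi) in dict(rail=(.044,.056),high=(.060,.075)).items():
        k=(roi&(z>lo)&(z<hi)).astype('u1'); n,l,st,ce=cv2.connectedComponentsWithStats(k)
        for i in range(1,n):
            if st[i,4]>25:
                q=P[l==i]; r=cv2.minAreaRect(np.float32(q[:,:2]*1000)); print(nm,st[i],q.mean(0).round(4),r)
    q=P[m&(z>.02)]; print('bone',len(q),cv2.minAreaRect(np.float32(q[:,:2]*1000)),q[:,2].max())
E
python3 meas.py
```

```text
table z 0.0006764204625132608
(array([ 132, 5745, 1662,  269, 7378, 2435,  371,  208,  501,  865,  564,
         63,  310,  347,    1,    0,    0,    0]), array([-0.01 , -0.004,  0.002,  0.008,  0.014,  0.02 ,  0.026,  0.032,
        0.038,  0.044,  0.05 ,  0.056,  0.062,  0.068,  0.074,  0.08 ,
        0.086,  0.092,  0.098]))
rail [195 149 163  37 764] [ 0.6391 -0.0164  0.0501] ((640.4578247070312, -19.428009033203125), (16.263141632080078, 457.2772521972656), 11.142044067382812)
rail [296 193  22  15 148] [ 0.5421 -0.1034  0.0466] ((540.6231689453125, -97.87875366210938), (36.263858795166016, 54.35037612915039), 12.53373908996582)
rail [274 203  22   8  51] [ 0.5271 -0.037   0.0457] ((527.8379516601562, -37.88194274902344), (13.632245063781738, 58.67841720581055), 14.771631240844727)
rail [220 212  23  17 242] [0.4949 0.1122 0.0486] ((497.38885498046875, 106.22178649902344), (40.81748962402344, 60.66239547729492), 15.194003105163574)
rail [244 212  15   8  54] [0.505  0.056  0.0459] ((505.3880920410156, 53.396263122558594), (15.19113540649414, 39.689048767089844), 8.48682689666748)
high [335 156  20  60 313] [ 0.5796 -0.1995  0.0676] ((579.9363403320312, -202.46951293945312), (166.77883911132812, 19.843841552734375), 10.455324172973633)
high [194 183  18  74 360] [0.4944 0.1812 0.0682] ((495.4329833984375, 181.69410705566406), (198.52967834472656, 12.735380172729492), 10.365740776062012)
bone 725 ((542.9292602539062, 31.015426635742188), (247.3103790283203, 234.1420440673828), 46.39921569824219) 1.1022729113777718
```

View pics/crop0.png

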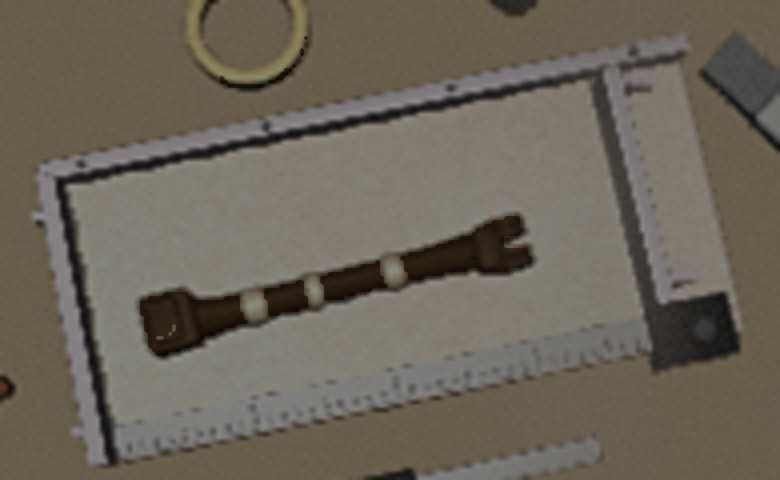

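The crop shows the bone about 2° off the rail: flat end at crop (170,322), knuckle end at (505,245), with clear board on the near side of both. I'll compute everything in the board frame.

```bash
cat > fit.py <<'E'
from h import *
f=np.load('top0.npz'); p,d=f['p'],f['d']; c=calibration('top'); P=cloud(c,d); z=P[...,2]
roi=np.zeros((384,512),bool); roi[145:258,190:375]=1
def comp(lo,hi,box):
    m=np.zeros_like(roi); m[box[1]:box[3],box[0]:box[2]]=1; return P[m&(z>lo)&(z<hi)][:,:2]*1000
rail=comp(.046,.055,(212,145,340,186)); head=comp(.062,.075,(190,180,216,260)); sl=comp(.062,.075,(330,155,360,218))
def line(q): v=cv2.fitLine(np.float32(q),cv2.DIST_HUBER,0,.01,.01).ravel(); return v[2:],v[:2]*np.sign(v[0] if abs(v[0])>abs(v[1]) else v[1])
for n,q in(('rail',rail),('head',head),('slide',sl)): o,v=line(q); print(n,len(q),o,np.degrees(np.arctan2(v[1],v[0])))
ar=np.degrees(np.arctan2(*line(rail)[1][::-1]))-90; ah=np.degrees(np.arctan2(*line(head)[1][::-1]))
th=np.radians((2*ar+ah)/3); ex=np.array([np.cos(th),np.sin(th)]); ey=np.array([-ex[1],ex[0]])
def rng(a): return np.percentile(a,[1,5,50,95,99]).round(1)
print('rail x',rng(rail@ex),'head y',rng(head@ey),'head x',rng(head@ex),'slide y',rng(sl@ey),'slide x',rng(sl@ex),'rail y',rng(comp(.046,.055,(190,145,375,186))@ey))
bx=np.median(rail@ex)-99; by=np.median(head@ey)-224
hsv=cv2.cvtColor(p,cv2.COLOR_BGR2HSV); m=roi&(hsv[...,2]<110)&(hsv[...,1]>90)
q=P[m&(z>.030)&(z<.06)]; b=np.c_[q[:,:2]*1000@ex-bx,q[:,:2]*1000@ey-by]
b=b[(b[:,0]<60)&(b[:,0]>-80)&(b[:,1]<200)&(b[:,1]>-180)]
print('board origin',bx*ex+by*ey,'th',np.degrees(th)); print('bone n',len(b),cv2.minAreaRect(np.float32(b)),rng(b[:,1]))
for n,k in(('flat',b[:,1]>b[:,1].max()-34),('knu',b[:,1]<b[:,1].min()+34)): print(n,rng(b[k,0]),rng(b[k,1]))
np.savez('board.npz',o=(bx*ex+by*ey)/1000,th=th)
E
python3 fit.py
```

```text
rail 600 [639.0752   -17.662014] 100.693344
head 356 [494.27734 181.18764] 10.307693
slide 302 [ 577.959  -199.6758] 10.58531
rail x [566.2 619.3 625.1 631.2 632.1] head y [81.5 82.1 87.6 93.3 94. ] head x [422.9 430.3 519.  608.8 617.3] slide y [-309.2 -308.3 -302.2 -296.6 -296.1] slide x [451.5 458.1 531.8 607.  614.2] rail y [-359.8 -340.  -144.4   64.6   85.9]
board origin [542.15649453 -37.67347161] th 10.564793
bone n 759 ((-15.943225860595703, 46.21308135986328), (40.42207336425781, 267.11102294921875), 1.633445382118225) [-84.1 -76.   49.8 172.  177.9]
flat [-38.6 -37.  -19.1  -1.5   0.9] [146.1 147.6 162.4 177.8 179.2]
knu [-30.2 -28.5 -13.4   2.8   4.3] [-86.7 -84.2 -68.7 -54.9 -53.3]
```

```bash
cat >> h.py <<'E'
from scipy.spatial.transform import Rotation as Ro
B=np.load('board.npz'); O=B['o']; th=float(B['th']); EX=np.array([np.cos(th),np.sin(th)]); EY=np.array([-EX[1],EX[0]])
NL=env.nose_length
def W(x,y,zt): # board mm, tip height above table mm -> TCP
    return np.r_[O+EX*x/1e3+EY*y/1e3, zt/1e3+NL]
def Q(yt):
    y=np.r_[yt,0]; z=np.array([0,0,-1.]); q=Ro.from_matrix(np.c_[np.cross(y,z),y,z]).as_quat(); return q[[3,0,1,2]]
def bpos():
    s=env.get_state(); r=np.array(s['tcp_pos'][:2])-O; return np.r_[r@EX*1e3,r@EY*1e3,(s['tcp_pos'][2]-NL)*1e3].round(1), (Ro.from_rotvec([0,0,-th]).apply(s['force'])).round(2), round(s['time'],2)
E
python3 - <<'E'
from h import *
for n,pt in(('flat0',W(-61,162,25)),('knu1',W(60,-68,25)),('knu0',W(-61,-68,25)),('slide',W(10,-187,35)),('slide1',W(10,-70,35))):
  for a,v in(('ey',EY),('-ey',-EY),('ex',EX),('-ex',-EX)):
    q=kin.inverse_kinematics(pt,Q(v)); print(n,a,None if q is None else np.round(q,2))
E
```

```text
flat0 ey [ 0.19  0.56 -0.69  2.16  0.62  0.62  0.82]
flat0 -ey [-0.04  0.49 -0.4   2.17  0.37  0.54 -2.1 ]
flat0 ex [ 0.14  0.54 -0.62  2.16  0.56  0.6  -0.7 ]
flat0 -ex [ 0.54  0.83 -1.19  2.14  1.02  0.94  2.06]
knu1 ey [ 0.5   0.73 -0.62  1.8   0.57  0.8   1.35]
knu1 -ey [ 0.18  0.65 -0.18  1.82  0.17  0.69 -1.48]
knu1 ex [ 0.41  0.69 -0.5   1.8   0.46  0.76 -0.14]
knu1 -ex [-0.1   0.65  0.2   1.84 -0.19  0.67 -2.74]
knu0 ey [ 0.58  0.58 -0.58  2.07  0.53  0.64  1.39]
knu0 -ey [ 0.24  0.52 -0.16  2.09  0.15  0.55 -1.42]
knu0 ex [ 0.46  0.55 -0.44  2.08  0.4   0.6  -0.07]
knu0 -ex [-0.03  0.52  0.17  2.11 -0.17  0.53 -2.69]
slide ey [ 0.69  0.71 -0.61  1.78  0.54  0.82  1.58]
slide -ey [ 0.33  0.63 -0.09  1.81  0.09  0.7  -1.2 ]
slide ex [ 0.54  0.66 -0.39  1.79  0.35  0.75  0.16]
slide -ex [ 0.08  0.65  0.24  1.83 -0.23  0.7  -2.51]
slide1 ey [ 0.54  0.65 -0.61  1.91  0.53  0.75  1.38]
slide1 -ey [ 0.21  0.58 -0.18  1.93  0.16  0.65 -1.45]
slide1 ex [ 0.44  0.62 -0.48  1.91  0.42  0.71 -0.1 ]
slide1 -ex [-0.07  0.58  0.18  1.95 -0.17  0.63 -2.73]
```

Run:
```python
from h import *
env.grip(0.0,40)
env.reach(W(-68,160,110),Q(EX)); print(bpos())
env.movel(W(-68,160,25),0.12,stop_force=8); env.dwell(.15); print(bpos())
r=env.movel(W(-20,160,25),0.04,stop_force=4); print(r,bpos(),env.get_state()['opening'])
```

```text
(array([-67.7, 159.1, 109.9]), array([-0.2 ,  0.17, -0.32]), 3.58)
(array([-67.5, 160. ,  25.7]), array([ 0.71,  0.27, -0.66]), 4.58)
False (array([-20. , 159.9,  25. ]), array([-0.12, -0.4 , -0.61]), 5.93) 4.21081908203517e-06
```

```bash
cat >> h.py <<'E'
def bone():
    p,d=camera('top'); P=cloud(calibration('top'),d)
    r=P[...,:2]-O; b=np.stack([r@EX,r@EY],-1)*1e3; z=P[...,2]
    hsv=cv2.cvtColor(p,cv2.COLOR_BGR2HSV); m=(hsv[...,2]<110)&(hsv[...,1]>90)&(z>.03)&(z<.056)&(abs(b[...,0])<90)&(b[...,1]<216)&(b[...,1]>-155)
    q=b[m]; g=lambda a:np.percentile(a,[2,50,98]).round(1)
    out=[('n',len(q),'y',g(q[:,1]))]
    for n,k in(('flat',q[:,1]>np.percentile(q[:,1],98)-30),('knu',q[:,1]<np.percentile(q[:,1],2)+30)): out.append((n,g(q[k,0])))
    return out,p
E
python3 - <<'E'
from h import *
b,p=bone(); print(b); cv2.imwrite('pics/t1.png',cv2.resize(p[140:260,185:380],None,fx=4,fy=4,interpolation=cv2.INTER_CUBIC))
E
```

```text
[('n', 397, 'y', array([-86.3, -34. ,  67.7])), ('flat', array([-7.7,  1.8, 11.2])), ('knu', array([-29.8, -10.3,   4.3]))]
```

View pics/t1.png

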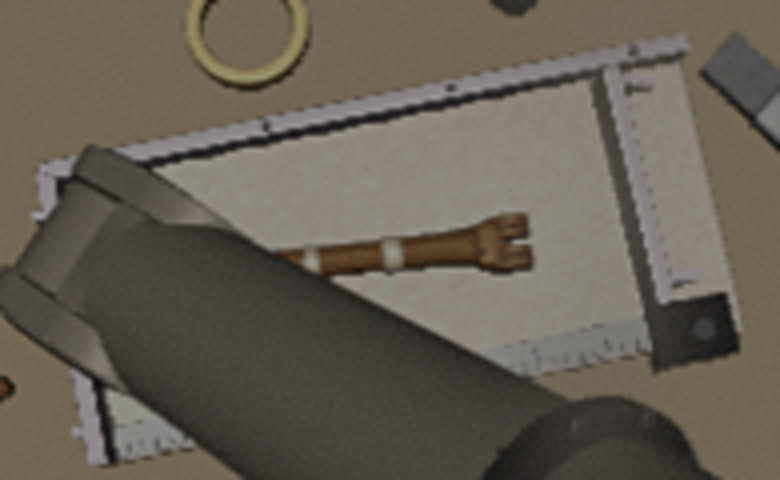

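The bone turned about the knuckle end (now at crop 505,242), and the flat end followed the finger with little force. Now I'll alternate ends towards the rail.

```bash
cat >> h.py <<'E'
YF,YK=160,-68
def push(y,x0,x1,f=4,v=.04):
    """from the present place behind the bone: go to (x0,y), push to x1, print"""
    env.movel(W(x0,y,25),.15); env.dwell(.1)
    r=env.movel(W(x1,y,25),v,stop_force=f); s=bpos(); print('y',y,'stop',r,*s); return r,s[0][0]
def back(dx=12):
    q=bpos()[0]; env.movel(W(q[0]-dx,q[1],25),.1)
E
python3 - <<'E'
from h import *
env.movel(W(-62,150,25),.15)
push(YK,-58,18); back(16)
push(YF,-32,30); back(16)
push(YK,-5,60); back(16)
push(YF,5,60); back(16)
E
```

```text
y -68 stop False [ 17.9 -68.   25. ] [-0.59 -0.22 -0.48] 10.18
y 160 stop False [ 30.  159.8  25. ] [-0.3  -0.05 -0.66] 13.97
y -68 stop True [ 41.9 -67.9  24.2] [-0.15 -0.06  0.09] 17.17
y 160 stop True [ 38.2 160.4  24.4] [0.05 0.27 0.34] 20.11
```

Run:
```python
from h import *
push(YK,30,55,4,.02); back(12)
push(YF,27,55,4,.02); back(30)
q=bpos()[0]; env.movel(W(q[0],q[1],110),.2); env.reach(W(-60,-187,110),Q(EX))
b,p=bone(); print(b,bpos()); cv2.imwrite('pics/t2.png',cv2.resize(p[140:260,185:380],None,fx=4,fy=4,interpolation=cv2.INTER_CUBIC))
```

```text
y -68 stop True [ 42.8 -68.1  24.3] [-0.7   0.59  0.13] 22.94
y 160 stop True [ 38.2 160.   24.4] [-0.4   0.46 -0.17] 25.73
[('n', 760, 'y', array([-86.3,  43.8, 173.5])), ('flat', array([51.3, 69.7, 88.8])), ('knu', array([56.5, 72. , 89.3]))] (array([ -59., -185.,  110.]), array([0.77, 0.6 , 0.7 ]), 28.12)
```

View pics/t2.png

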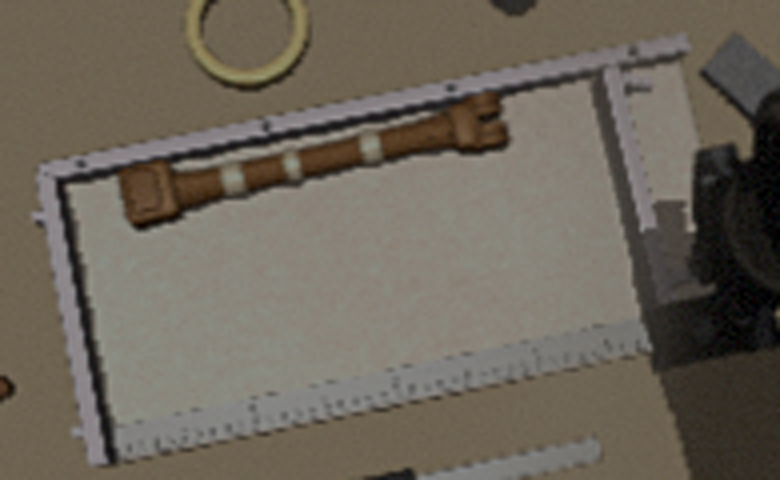

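The bone lies along the rail with both ends up to it, flat end at crop (150,195) and knuckle end at (480,122). Now for the slide.

Run:
```python
from h import *
env.reach(W(10,-193,110),Q(EX))
print(env.movel(W(10,-193,36),.12,stop_force=8)); env.dwell(.1)
r=env.movel(W(10,-122,36),.06,stop_force=8); print(r,bpos())
if not r:
    r=env.movel(W(10,-45,36),.03,stop_force=7); print(r,bpos())
b,p=bone(); print(b); cv2.imwrite('pics/t3.png',cv2.resize(p[140:260,185:380],None,fx=4,fy=4,interpolation=cv2.INTER_CUBIC))
```

```text
False
False (array([   9.9, -122. ,   35.8]), array([0.41, 0.15, 0.49]), 30.71)
True (array([  9.8, -78.4,  35.7]), array([ 1.47, -0.48,  0.44]), 32.18)
[('n', 758, 'y', array([-48.8,  81.6, 212.7])), ('flat', array([51.3, 68.7, 89.3])), ('knu', array([56.1, 71.3, 89.1]))]
```

View pics/t3.png

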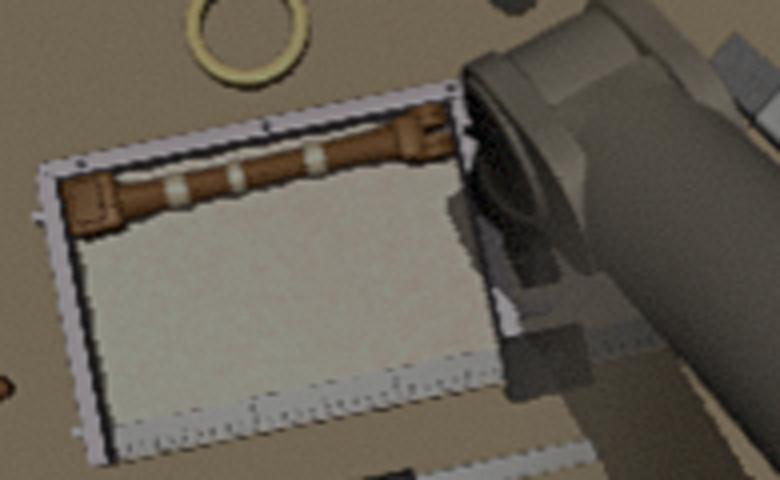

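The bone is pinned: flat end against the head stop (crop 75,205), knuckle end against the slide (crop 450,130). Next I'll re-seat both ends against the rail by feel, re-close the slide and release.

Run:
```python
from h import *
env.movel(W(10,-92,36),.1); env.movel(W(10,-92,85),.2)
env.movel(W(22,-30,85),.25); env.movel(W(22,-30,25),.15,stop_force=8)
push(-30,24,55,4,.02); back(16)
push(194,22,55,4,.02); back(18)
q=bpos()[0]; env.movel(W(q[0],q[1],85),.25)
env.movel(W(10,-92,85),.3); env.movel(W(10,-92,36),.15,stop_force=8); env.dwell(.1)
print(env.movel(W(10,-60,36),.02,stop_force=5),bpos())
env.movel(W(10,-95,36),.1); env.movel(W(10,-95,120),.25); env.reach(W(-40,-200,160),Q(EX))
b,p=bone(); print(b,bpos()); cv2.imwrite('pics/t4.png',cv2.resize(p[140:260,185:380],None,fx=4,fy=4,interpolation=cv2.INTER_CUBIC))
```

```text
y -30 stop True [ 42.4 -30.   24.4] [-0.18  0.54  0.88] 35.17
y 194 stop True [ 38.2 194.   24.4] [ 0.3   0.51 -0.2 ] 38.15
True (array([  9.7, -78.4,  35.7]), array([-0.29, -0.41,  0.14]), 41.39)
[('n', 754, 'y', array([-48.8,  81.6, 212.6])), ('flat', array([51.6, 68.9, 88.7])), ('knu', array([56.5, 70.9, 88.7]))] (array([ -40.3, -199. ,  158.9]), array([ 0.47, -0.33, -0.27]), 42.8)
```

View pics/t4.png

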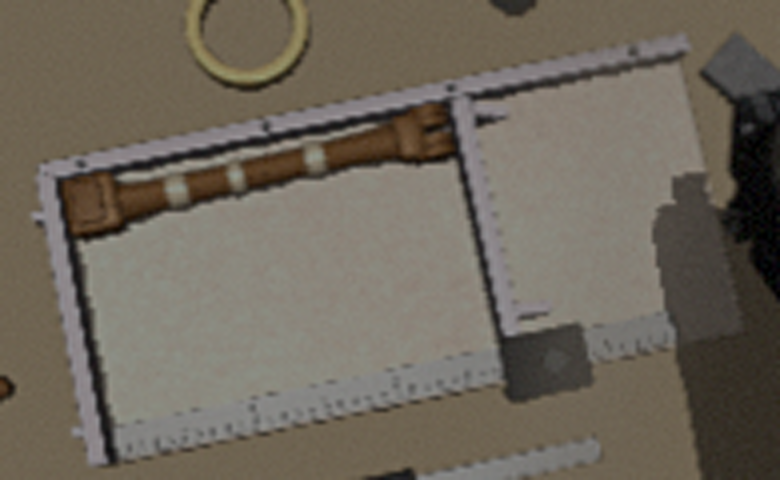

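The bone lies on the rail and touches both the head stop (crop 65,200) and the slide (crop 458,130). All the feel positions repeated to within half a millimetre, and the gripper is clear. I'm handing it in.

```bash
python3 -c "
from h import *
env.dwell(.3); print(job.job_done())"
```

```text
the job is handed in; nothing more can be done
None
```

The job is handed in at about 43 s on the robot's clock: the bone lies along the rail with both ends touching, caught between the head stop and the slide. The gripper is clear, and I pushed only on the two thick ends and the slide.

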